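Shut and bolt the racking shutter of a binder's tool case

TASK

Shut the wooden tool case: slide its shutter away from you, by its two pegs, until both of its ends are fully home on the brass buttons of the far end stops, pressing first the left end firmly onto its button and then the right one; then slide the steel bolt all the way across behind the left peg so that the shutter cannot be slid open again. The buttons have been reset, so feel for them; the shutter sticks and jams if one end gets ahead, so nudge the two ends in turn, a little at a time, and never force the shutter or the bolt (about 10 newtons is a firm press; well over that is too much). Leave everything else on the bench and on the case where it is.

Things in the scene. Friction and masses are not known exactly. Their poses are not given: they have to be found in the camera images.
- case: Fixed pale wooden case, 260 (x) by 370 (y) by 73 mm high, on the bench. Origin: centre of its underside; x is the way the shutter closes (roughly away from the robot), y left, z up. The shutter's ends run in two grooves along x: runner tops at z 50, groove side faces at |y| 153.5, lips (z 65 to 73) over the shutter's ends from |y| 137 outward. The bays between lips and bridge are open above.
- bridge (a point): Centre of the top of the case's fixed bridge, a board 130 mm wide (case |y| below 65, top at z 75.5) that runs along x from end to end over the middle of the shutter, which passes beneath it. Two hand tools lie on it, reaching up to 98 mm above the bench.
- stop_left (a point): Top of the left end stop block's near face, at case x +77.5, y +137, z 62. A round brass button, 10 mm diameter, sticks out of this face towards the robot, at case y +128, z 56; the shutter's far edge comes to rest on it. It has been set by hand to stick out somewhere from 1 to 20 mm, differently each time and at each side; the setting is not measured: find it by feel. It does not give.
- stop_right (a point): The same for the right end stop block, at case x +77.5, y -137, z 62, with its own brass button at case y -128, set independently of the left one (1 to 20 mm).
- shutter: Loose plywood panel 85 (x) by 300 (y) by 12 mm, about 0.85 kg, in the case's grooves. Origin: centre of its underside; axes as the case's when square. Side play 3.5 mm at each end, so it can turn about 0.10 rad either way; then its corners bite and it jams: pushing on only raises the force. It slides towards the case's +x from origin x -45 to -20 to about +15 to +34, where both ends rest on the buttons.
- peg_left (a point): Centre of the top of the shutter's left (+y) peg: dark wood, round, 18 mm diameter, 34 mm tall (case z 62 to 96), 112 mm left of the shutter's centre, at case x +15 to +34 when home. Pushing one peg swings that end ahead while the other stays about where it is; it jams when one peg is about 22 mm ahead. Sliding a free end takes about 2 to 6 N; friction and mass differ each time.
- peg_right (a point): Centre of the top of the shutter's right (-y) peg, otherwise the same as the left one, 112 mm right of the shutter's centre.
- bolt (a joint): Travel of the steel slide bolt on the case's left cheek, m: 0 drawn back (starts at 0 to 0.006), 0.050 fully across (hard stop). It slides to case -y, about 3 N friction, stays put. Tongue 12 mm wide (case x -9 to +3, z 74.5 to 82.5), tip at y +150 drawn back, +100 across, then 3 to 22 mm behind the near side of the left peg at home; a peg only partly home stands in its way.
- bolt_knob (a point): Centre of the top of the bolt's upright round steel knob, 14 mm diameter, 32 mm tall (case z 82.5 to 114.5), at case x -3; at y +205 when drawn back, +155 when fully across. Free space all round it.
- folder: Bystander: flat ivory-coloured folding tool, 130 by 22 by 5 mm, on the bridge. Origin under its centre.
- awl: Bystander: awl, 130 mm long, 22 mm thick, on the bridge. Origin under its middle.
- tub: Bystander: closed white glue tub, 116 mm diameter, 112 mm high. Origin under its centre.
- green_book: Bystander: dark green book 150 by 210 by 28 mm lying flat. Origin under its centre.
- white_book: Bystander: ivory book 140 by 200 by 24 mm lying flat. Origin under its centre.
- brush: Bystander: flat paste brush, 200 mm long. Origin on its underside.
- weight: Bystander: steel block weight 60 by 90 by 45 mm. Origin under its centre.

How it is judged:
By the outcome, as a careful person would: the job done as asked, in the order asked, and still so for the second after the job is handed in, with the robot touching nothing.
It also fails if it takes over 67 s, if anything falls off the work surface, if the arm or the gripper's body presses on something with over 40 N, if the wrist force passes 120 N, or if a joint passes its speed limit or range.

ROBOT

A 7-joint arm with a two-finger parallel gripper is mounted at the origin on the work surface. World frame = base frame: x ahead of the robot, y to its left, z up, the work surface at z = 0. Lengths are in m, angles in rad, forces in N, time in s.
With the tool pointing down it reaches from about 0.425 to 0.925 m from the base axis. Payload 6.8 kg.
Tool frame: the origin (TCP) lies at the very end of the fingers, on their centre line; the grasp point (between the pads) lies bot.grip_point_offset behind it (bot.grip_point_offset is the distance from the TCP to the grasp point, in m); z points along the fingers, y is the direction in which the jaws open and shut (so a half turn about z gives the same grasp; the last joint's range is limited). The gripper opens to 88 mm and grips with 3 to 60 N. Pads are 20 mm wide; open, the fingers measure 115 mm over their backs; the gripper's body (75 mm by 178 mm) begins 61 mm behind the grasp point.
Start: joints at [-1.386, 0.477, 0.022, 1.555, -0.011, 1.109, -0.083], TCP at [0.195, 0.646, 0.223] pointing down, gripper open.
Joint ranges: [-2.96, 2.96], [-0.34, 2.1], [-1.41, 1.46], [0.24, 2.44], [-1.37, 4.51], [0.17, 1.92], [-2.96, 2.96]. Speed limits (rad/s): [2.39, 2.39, 3.14, 3.14, 3.14, 3.14, 3.14].

INTERFACE

Orientations are given as a unit quaternion [x, y, z, w].
In Python, from plant import bot gives the robot as it stands. Calls block until the motion is done:
- bot.goto(position, orientation): joint-space move of the TCP to a pose.
- bot.move_l(position, feed=0.15, rot=None, guard=None): straight line of the TCP; rot=None keeps the orientation; feed is the mean speed in m/s. With guard (N) it stops when the force on the tool has changed by that much, and returns True; else False.
- bot.movej(angles): joint-space move.
- bot.set_gripper(opening, f_grip=None): finger opening in m; f_grip is the grip in N (None keeps the last); returns when the fingers have stopped.
- bot.hold(seconds).
- bot.ik(position, orientation): joint angles nearest the present ones, or None.
- bot.get_state(): the state.
- bot.grab_frame(name): name is "scene" or "top" or "wrist"; returns a dict with "img" (420x560x3 uint8, blue, green, red), "fx", "fy", "cx", "cy" (pixels), "dist" ([k1, k2, p1, p2, k3] as OpenCV has them; the pictures are not rectified), "world_to_cam" (4x4, takes a point from world to camera coordinates); the wrist camera has in their place "T_tool_cam" (4x4, takes a point from camera to tool coordinates, whose origin is the TCP and whose axes are the flange's). Camera axes: x right, y up, looking along -z (the intrinsics and any distortion apply to the point x, -y, -z); pixel columns grow to the right and rows downward; lengths in m; the calibration is good to about 2 mm. A picture is of the moment at which its call begins: read the wrist's pose just before it. There is no depth.
A pose or a line that the arm cannot do raises bot.PlanningError and nothing moves.
- bot.job_done(): hands the job in, once; it reports no verdict.
The state is a dict: "t": time; "joints": joint angles; "joint_vel": joint speeds; "effort": joint torques, N m; "position": TCP position; "eef_rot": TCP orientation; "ft_force": force on the tool from outside, world axes, zero at the start; "torque": the same for the moment, N m; "finger_gap": finger opening in m.
Only numpy, scipy, OpenCV 4.12 (cv2) and the standard library are available. Lean on these libraries where they do the work, as an engineer would, in place of code of your own. Each camera call takes 0.05 s, during which the arm holds its last target.

## Working session

There is one attempt and no reset: what is moved stays moved. The work goes in short steps, each a Python script; the robot and the scene stay as the last script left them, time stands still between calls to the robot, and variables do not carry over. Pictures are saved under pics/ and viewed, and the job is handed in when it is done.

```bash
ls; mkdir -p pics
python3 - <<'E'
from plant import bot
import cv2
s=bot.get_state();print(s)
print(bot.grip_point_offset)
for n in("scene","top","wrist"):
    f=bot.grab_frame(n);cv2.imwrite(f"pics/{n}0.png",f["img"]);print(n,{k:v for k,v in f.items() if k!="img"})
E
```

```text
pics
{'t': 0.0, 'joints': array([-1.38610618,  0.47777866,  0.02238809,  1.55645224, -0.01150287,
        1.10932861, -0.08309393]), 'joint_vel': array([ 1.82603308e-03, -4.41190248e-04,  2.46092077e-04, -7.84341825e-04,
        1.82972839e-04, -8.49395137e-05, -2.02672465e-04]), 'effort': array([-5.27122174e-04, -5.82852602e+01,  1.53452341e+00, -2.72622800e+01,
       -5.43066161e-02,  1.67967612e-02,  1.39255158e-04]), 'position': array([0.19468825, 0.64567046, 0.22169673]), 'eef_rot': array([ 1.45880866e-01,  9.89301738e-01, -9.17295830e-04, -5.64753493e-05]), 'ft_force': array([-0.23112756, -1.03512226,  0.19113377]), 'torque': array([ 0.03552044, -0.02252807,  0.01542225]), 'finger_gap': 0.08822130147427752}
0.0187
scene {'fx': 503.72225915609613, 'fy': 503.72225915609613, 'cx': 271.28383541934073, 'cy': 212.20279510235517, 'dist': array([-0.03419779,  0.        ,  0.        ,  0.        ,  0.        ]), 'world_to_cam': array([[ 0.44267758,  0.89646434,  0.01970384, -0.21333922],
       [-0.6228058 ,  0.2915866 ,  0.72600977,  0.26482605],
       [ 0.6450965 , -0.33365991,  0.6
[... 375 characters left out ...]
032703 ,  0.1785178 , -0.53146978],
       [-0.17841407,  0.0206755 ,  0.98373825, -1.33127101],
       [ 0.        ,  0.        ,  0.        ,  1.        ]])}
wrist {'fx': 310.2272768364911, 'fy': 310.2272768364911, 'cx': 283.7948064993711, 'cy': 209.60434904558124, 'dist': array([-0.0478071,  0.       ,  0.       ,  0.       ,  0.       ]), 'T_tool_cam': array([[ 6.58331578e-04,  9.54943137e-01,  2.96788091e-01,
         8.14420244e-02],
       [ 9.99999782e-01, -6.13678550e-04, -2.43619327e-04,
        -2.03049207e-04],
       [-5.05101188e-05,  2.96788187e-01, -9.54943333e-01,
        -1.61820963e-01],
       [ 0.00000000e+00,  0.00000000e+00,  0.00000000e+00,
         1.00000000e+00]])}
```

View pics/top0.png

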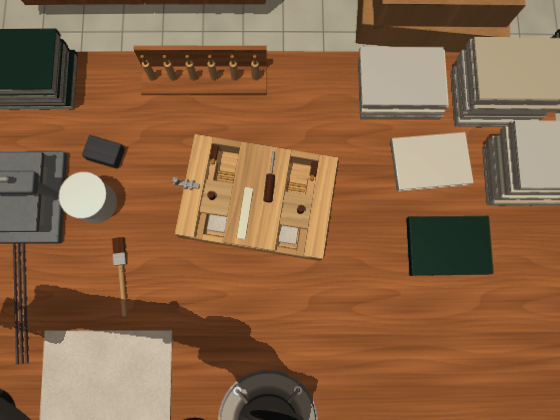

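View pics/scene0.png

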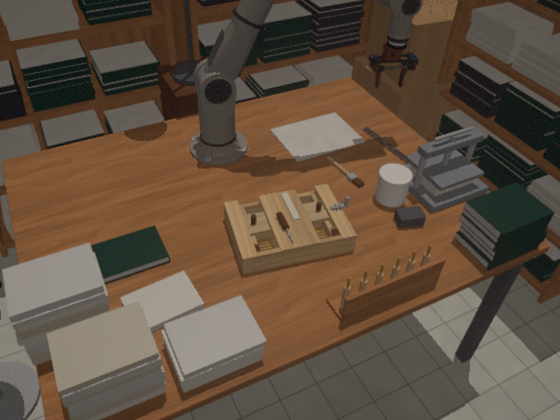

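Run:
```python
import cv2
i=cv2.imread("pics/top0.png")[125:270,165:350]
cv2.imwrite("pics/top0c.png",cv2.resize(i,None,fx=4,fy=4,interpolation=cv2.INTER_CUBIC))
```

```text
(no output)
```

View pics/top0c.png

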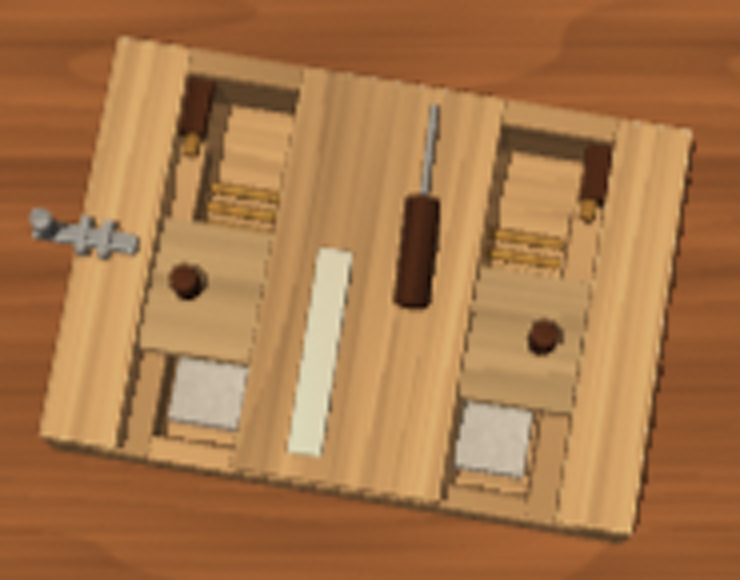

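```bash
cat > h.py <<'E'
import numpy as np,cv2
def und(f,uv):
    K=np.array([[f["fx"],0,f["cx"]],[0,f["fy"],f["cy"]],[0,0,1]])
    return cv2.undistortPoints(np.array(uv,float).reshape(-1,1,2),K,np.array(f["dist"])).reshape(-1,2)
def px2w(f,uv,z,W=None):
    W=f["world_to_cam"] if W is None else W
    R=W[:3,:3];t=W[:3,3];c=-R.T@t
    n=und(f,uv);d=np.c_[n[:,0],-n[:,1],-np.ones(len(n))]@R
    z=np.broadcast_to(z,(len(n),))
    return c+d*((z-c[2])/d[:,2])[:,None]
def proj(f,P,W=None):
    W=f["world_to_cam"] if W is None else W
    p=np.atleast_2d(P)@W[:3,:3].T+W[:3,3]
    K=np.array([[f["fx"],0,f["cx"]],[0,f["fy"],f["cy"]],[0,0,1]])
    return cv2.projectPoints((p*[1,-1,-1]).reshape(-1,1,3),np.zeros(3),np.zeros(3),K,np.array(f["dist"]))[0].reshape(-1,2)
def wristW(f,s):
    from scipy.spatial.transform import Rotation as Ro
    T=np.eye(4);T[:3,:3]=Ro.from_quat(s["eef_rot"]).as_matrix();T[:3,3]=s["position"]
    return np.linalg.inv(T@f["T_tool_cam"])
E
python3 - <<'E'
from h import *
from plant import bot
f=bot.grab_frame("top")
c=np.array([[122,38],[692,128],[631,531],[42,437]])/4+[165,125]
P=px2w(f,c,.073);print(P.round(4))
print([np.linalg.norm(P[i]-P[(i+1)%4]).round(4) for i in range(4)],P.mean(0))
pg=px2w(f,np.array([[186,278],[546,334]])/4+[165,125],.096);print(pg)
print(np.linalg.norm(pg[0]-pg[1]))
print(px2w(f,np.array([[42,218]])/4+[165,125],.1145))
d=P[0]+P[3]-P[1]-P[2];print("yaw",np.arctan2(-d[0],d[1]))
d=P[0]+P[1]-P[2]-P[3];print("yaw",np.arctan2(d[1],d[0]))
E
```

```text
[[ 0.7064  0.1812  0.073 ]
 [ 0.6468 -0.18    0.073 ]
 [ 0.3922 -0.1357  0.073 ]
 [ 0.4517  0.2251  0.073 ]]
[np.float64(0.3661), np.float64(0.2583), np.float64(0.3657), np.float64(0.2585)] [0.54926878 0.02266243 0.073     ]
[[ 0.54628219  0.13592523  0.096     ]
 [ 0.51077511 -0.083873    0.096     ]]
0.2226477369100958
[[0.57991383 0.22174144 0.1145    ]]
yaw -0.16343781553543668
yaw -0.17164402407031548
```

```bash
cat >> h.py <<'E'
C0=np.array([.5493,.0227]);YAW=-.167
cx_=np.array([np.cos(YAW),np.sin(YAW),0]);cy_=np.array([-np.sin(YAW),np.cos(YAW),0])
def c2w(x,y,z): return np.array([*C0,0])+x*cx_+y*cy_+np.array([0,0,z])
def w2c(p):
    d=np.asarray(p)-np.array([*C0,0]);return np.stack([d@cx_,d@cy_,d[...,2]],-1)
_ph=np.pi/2+YAW/2
Q=np.array([np.cos(_ph),np.sin(_ph),0,0])
E
python3 - <<'E'
from h import *
from plant import bot
p=c2w(.10,0,.16)
for q in (Q,np.array([-Q[1],Q[0],0,0])): print(bot.ik(p,q))
# IK check of planned poses
for a in [(-.05,.112,.07),(.02,.112,.07),(-.05,-.112,.07),(.02,-.112,.07),(-.003,.24,.095)]: print(bot.ik(c2w(*a),Q) is not None)
bot.goto(p+[0,0,.08],Q)
bot.set_gripper(0.0)
bot.move_l(p,feed=.15)
s=bot.get_state();f=bot.grab_frame("wrist");cv2.imwrite("pics/w1.png",f["img"])
print(s["t"],s["position"],s["ft_force"])
W=wristW(f,s)
np.save("W1.npy",W)
print(proj(f,[c2w(.0775,.137,.062),c2w(.0775,-.137,.062),c2w(.0775,.128,.061),c2w(.0775,-.128,.061),c2w(.0575,.128,.061),c2w(.0575,-.128,.061)],W).round(1))
E
```

```text
[-0.41835512  0.52353237  0.43763165  1.70632337 -0.25984957  0.96952665
  1.5197158 ]
[-0.68267528  0.63934154  0.85624453  1.72374314 -0.5509593   1.03714614
 -1.37104165]
True
True
True
True
True
4.9917 [0.64846771 0.00587052 0.16067662] [-0.89069119 -0.22869421 -0.05050296]
[[441.8 184.8]
 [126.4 184.6]
 [431.2 184.5]
 [137.1 184.3]
 [434.3 161.5]
 [134.  161.4]]
```

View pics/w1.png

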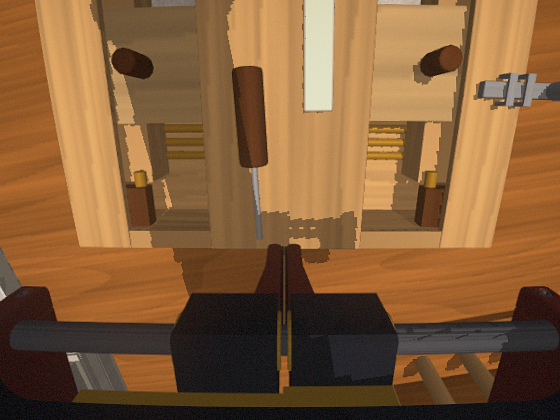

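Run:
```python
import cv2,numpy as np
i=cv2.imread("pics/w1.png")
a=cv2.resize(i[150:235,110:165],None,fx=7,fy=7,interpolation=cv2.INTER_CUBIC)
b=cv2.resize(i[150:235,405:460],None,fx=7,fy=7,interpolation=cv2.INTER_CUBIC)
cv2.imwrite("pics/w1c.png",np.hstack([a,b]))
a=cv2.resize(i[30:95,90:170],None,fx=5,fy=5,interpolation=cv2.INTER_CUBIC)
b=cv2.resize(i[30:95,405:485],None,fx=5,fy=5,interpolation=cv2.INTER_CUBIC)
cv2.imwrite("pics/w1d.png",np.hstack([a,b]))
```

```text
(no output)
```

View pics/w1c.png

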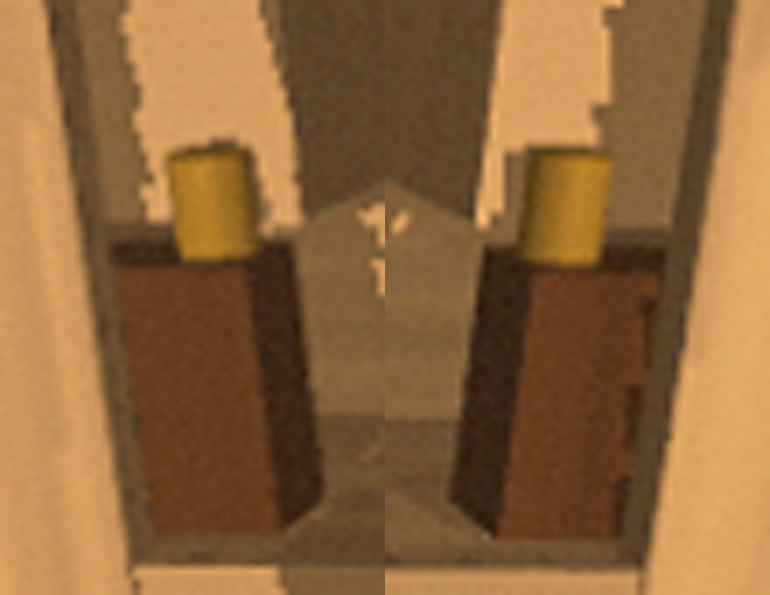

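View pics/w1d.png

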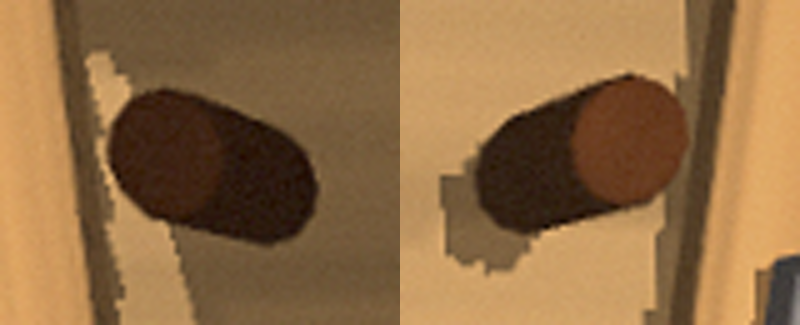

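Run:
```python
from h import *
from plant import bot
f=bot.grab_frame("wrist");W=np.load("W1.npy")
uv=[[123,60.4],[451,58.4],[110+110/7,150+263/7],[405+(665-385)/7,150+268/7],[110+213/7,171.1],[405+(568-385)/7,171.1],[480,88]]
P=px2w(f,uv,[.096,.096,.062,.062,.061,.061,.0825],W)
print((w2c(P)*1000).round(1))
```

```text
[[ -16.6 -109.6   96. ]
 [ -18.1  113.2   96. ]
 [  80.1 -138.    62. ]
 [  80.6  140.3   62. ]
 [  65.9 -123.5   61. ]
 [  65.8  126.3   61. ]
 [  -0.6  144.9   82.5]]
```

```bash
cat >> h.py <<'E'
from plant import bot
def fc():
    a=bot.get_state(); return w2c(np.array([*C0,0])+a["ft_force"]),w2c(a["position"]),a["t"]
YL,YR=.1115,-.1115
def over(x,y,zlow=.073,zhi=.125,feed=.25):
    _,p,_=fc()
    if p[2]<zhi-.003: bot.move_l(c2w(p[0],p[1],zhi),feed=feed)
    bot.move_l(c2w(x,y,zhi),feed=feed)
    bot.move_l(c2w(x,y,zlow),feed=feed)
def push(y,x,base,fmax=7,step=.002,feed=.02,z=.073,verbose=1):
    """advance TCP in steps to case x; stop when force x (rel base) > fmax"""
    _,p,_=fc();cur=p[0];log=[];hit=False
    while cur<x-1e-4:
        cur=min(cur+step,x)
        bot.move_l(c2w(cur,y,z),feed=feed)
        f,p,t=fc();F=-(f-base)[0];log.append((round(p[0]*1000,1),round(F,1)))
        if F>fmax: hit=True;break
    if verbose: print("push",y,log,"hit",hit,"t",round(t,1),"z",p[2].round(4))
    return hit
E
python3 - <<'E'
from h import *
over(-.050,YL)
f0,p,t=fc();print(f0,p,t)
print(bot.move_l(c2w(-.030,YL,.073),feed=.03,guard=1.5))
f,p,t=fc();print(f-f0,p,t)
push(YL,p[0]+.006,f0,fmax=7)
np.save("f0.npy",f0)
E
```

```text
[-0.35470877  0.3842655   1.96514385] [-0.04927291  0.1099014   0.07289039] 6.3583
True
[-0.28193668 -1.61631748 -2.00788246] [-0.03869358  0.11167095  0.07362753] 6.8
push 0.1115 [(np.float64(-36.7), np.float64(-0.7)), (np.float64(-34.8), np.float64(1.2)), (np.float64(-32.6), np.float64(-0.2))] hit False t 7.6 z 0.073
```

Run:
```python
from h import *
for i in range(3):
    bot.hold(.1);f,p,t=fc();print(f.round(2),p.round(4),t)
fr=bot.grab_frame("wrist");cv2.imwrite("pics/w2.png",fr["img"])
fr=bot.grab_frame("top");cv2.imwrite("pics/t2.png",cv2.resize(fr["img"][125:270,165:350],None,fx=4,fy=4,interpolation=cv2.INTER_CUBIC))
```

```text
[-1.38 -0.31 -0.52] [-0.0326  0.1115  0.073 ] 7.7167
[ 0.07 -0.63 -0.65] [-0.0326  0.1115  0.073 ] 7.8167
[-0.4  -0.04 -0.5 ] [-0.0326  0.1115  0.073 ] 7.9167
```

View pics/w2.png

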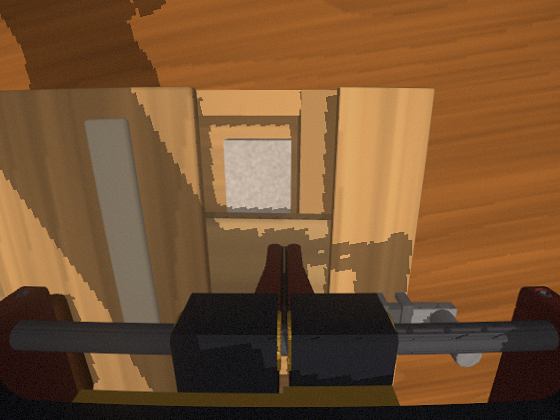

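View pics/t2.png

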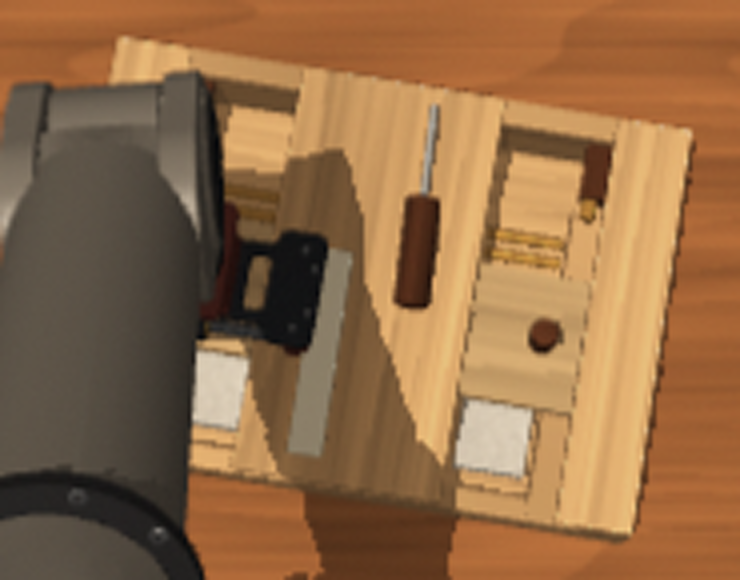

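```bash
cat >> h.py <<'E'
def favg(n=4,dt=.02):
    F=[]
    for i in range(n):
        bot.hold(dt);F.append(fc()[0])
    return np.mean(F,0)
def push(y,x,base,fmax=7,step=.002,feed=.02,z=.073,verbose=1,n=2):
    _,p,_=fc();cur=p[0];log=[];hit=False
    while cur<x-1e-4:
        cur=min(cur+step,x)
        g=bot.move_l(c2w(cur,y,z),feed=feed,guard=6)
        F=-(favg(n)-base)[0];p=fc()[1];log.append((float(round(p[0]*1000,1)),float(round(F,1)),int(g)))
        if F>fmax: hit=True;break
    if verbose: print("push",y,log,"hit",hit,"t",round(fc()[2],1))
    return hit
E
python3 - <<'E'
from h import *
b=np.array([-.4,-.3,-.5])
push(YL,-.022,b,fmax=6)
E
```

```text
push 0.1115 [(-30.4, 0.1, 0), (-28.3, 0.3, 0), (-26.4, -0.3, 0), (-24.4, 0.0, 0), (-22.4, 0.6, 0), (-22.0, 1.2, 0)] hit False t 9.7
```

Run:
```python
from h import *
fr=bot.grab_frame("scene");a=cv2.resize(fr["img"][150:280,210:370],None,fx=4,fy=4,interpolation=cv2.INTER_CUBIC)
cv2.imwrite("pics/s3.png",a)
fr=bot.grab_frame("top");cv2.imwrite("pics/t3.png",cv2.resize(fr["img"][125:270,165:350],None,fx=4,fy=4,interpolation=cv2.INTER_CUBIC))
```

```text
(no output)
```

View pics/s3.png

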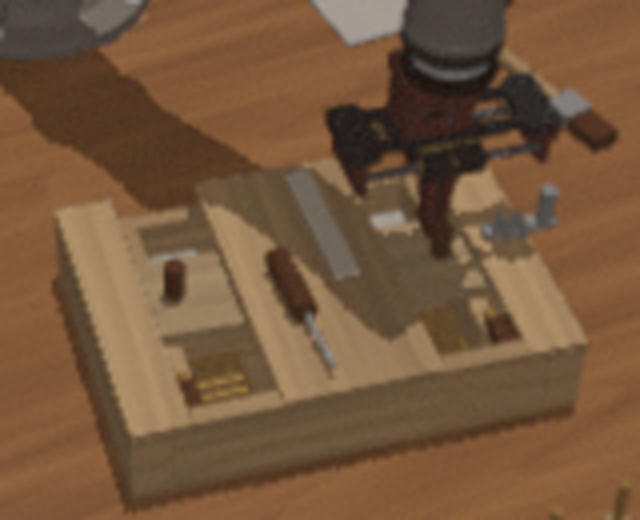

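View pics/t3.png

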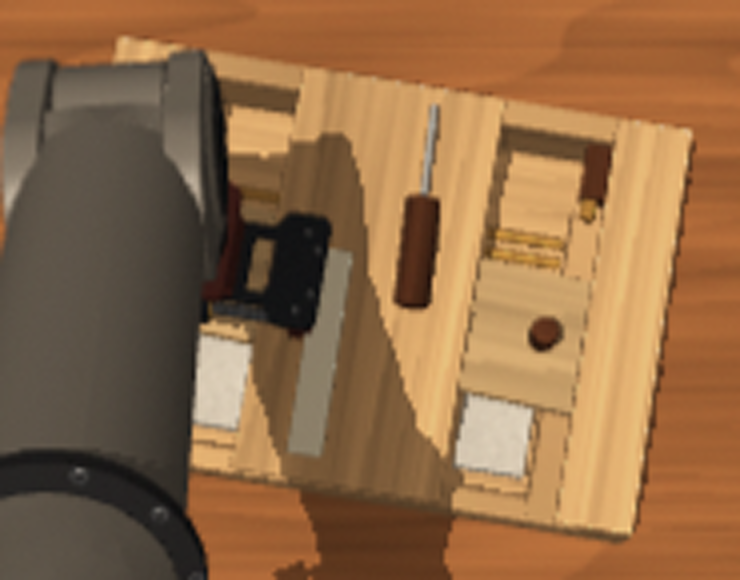

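Run:
```python
from h import *
_,p,_=fc()
bot.move_l(c2w(p[0]-.006,YL,.073),feed=.1)
over(-.047,YR)
b=favg(4);print(b.round(2),fc()[1].round(4))
push(YR,-.010,b,fmax=6.5)
fr=bot.grab_frame("top");cv2.imwrite("pics/t4.png",cv2.resize(fr["img"][125:270,165:350],None,fx=4,fy=4,interpolation=cv2.INTER_CUBIC))
```

```text
[-0.09  0.13  0.52] [-0.0465 -0.1109  0.0737]
push -0.1115 [(-43.8, -0.1, 0), (-42.4, 0.2, 0), (-40.4, -0.4, 0), (-38.4, 0.2, 0), (-36.4, -0.2, 0), (-34.5, 0.5, 0), (-32.6, 0.7, 0), (-30.3, 0.5, 0), (-28.2, 1.1, 0), (-26.2, 0.3, 0), (-24.2, 0.1, 0), (-22.3, 0.3, 0), (-20.3, 0.4, 0), (-18.3, 0.0, 0), (-16.3, 0.6, 0), (-14.3, 0.3, 0), (-12.3, 0.8, 0), (-10.3, 0.3, 0), (-10.1, 1.4, 0)] hit False t 17.3
```

View pics/t4.png

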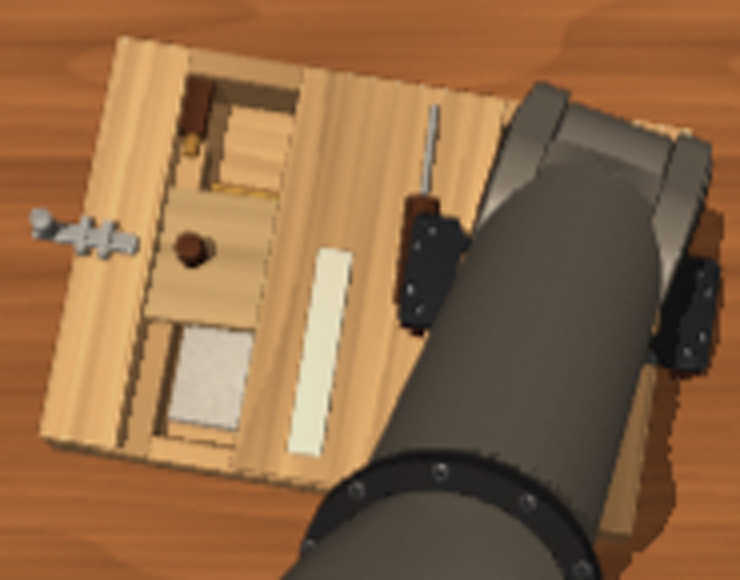

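Run:
```python
from h import *
_,p,_=fc()
bot.move_l(c2w(p[0]-.006,YR,.073),feed=.1)
over(-.027,YL)
b=favg(4);print(b.round(2),fc()[1].round(4));np.save("bL.npy",b)
if not push(YL,-.002,b,fmax=6.5,step=.003,feed=.03,n=1): push(YL,.010,b,fmax=6.,step=.001,feed=.02)
```

```text
[ 0.34 -0.1   0.45] [-0.0261  0.1104  0.074 ]
push 0.1115 [(-22.4, 0.7, 0), (-19.9, -0.5, 0), (-17.0, 1.3, 0), (-14.0, 1.0, 0), (-10.8, 0.6, 0), (-7.7, 1.2, 0), (-4.7, 0.6, 0), (-1.8, 0.4, 0), (-1.8, 0.3, 0)] hit False t 21.9
push 0.1115 [(-1.0, 1.7, 0), (0.1, 1.9, 0), (1.3, 1.4, 0), (2.3, 1.3, 0), (2.9, 3.5, 0), (3.1, 5.5, 0), (3.1, 8.4, 0)] hit True t 23.8
```

```bash
cat >> h.py <<'E'
def press(y,base,xc,fgoal=10,z=.073,step=.0004,maxn=10):
    """xc: last commanded x"""
    for i in range(maxn):
        xc+=step
        bot.move_l(c2w(xc,y,z),feed=.01)
        F=-(favg(3)-base)[0];print(i,round(xc*1000,2),fc()[1][0].round(4),F.round(1))
        if F>=fgoal: break
    return xc
E
python3 - <<'E'
from h import *
b=np.load("bL.npy")
print(-(favg(5)-b)[0])
xc=press(YL,b,.0053-.0003,fgoal=9.8)
bot.hold(.3);print((favg(4)-b).round(1),fc()[1],fc()[2])
E
```

```text
8.844807446201255
0 5.4 0.0031 9.4
1 5.8 0.0032 9.6
2 6.2 0.0032 10.9
[-11.2  -0.3   7.9] [0.00319839 0.11157682 0.07277551] 25.1917
```

Run:
```python
from h import *
_,p,_=fc()
bot.move_l(c2w(p[0]-.008,YL,.073),feed=.08)
over(-.018,YR)
b=favg(4);print(b.round(2),fc()[1].round(4));np.save("bR.npy",b)
if not push(YR,-.003,b,fmax=6.5,step=.003,feed=.03,n=1): push(YR,.010,b,fmax=6.,step=.001,feed=.02)
fr=bot.grab_frame("top");cv2.imwrite("pics/t5.png",cv2.resize(fr["img"][125:270,165:350],None,fx=4,fy=4,interpolation=cv2.INTER_CUBIC))
```

```text
[0.21 0.11 0.22] [-0.0174 -0.1108  0.0738]
push -0.1115 [(-13.6, -0.4, 0), (-11.3, 0.1, 0), (-8.3, 1.0, 0), (-5.4, 0.7, 0), (-2.9, -0.1, 0)] hit False t 28.7
push -0.1115 [(-2.1, 0.9, 0), (-0.9, 1.9, 0), (0.2, 1.1, 0), (1.2, 1.1, 0), (2.2, 1.5, 0), (3.2, 1.4, 0), (3.8, 3.2, 0), (3.9, 5.4, 0), (4.0, 7.9, 0)] hit True t 31.2
```

View pics/t5.png

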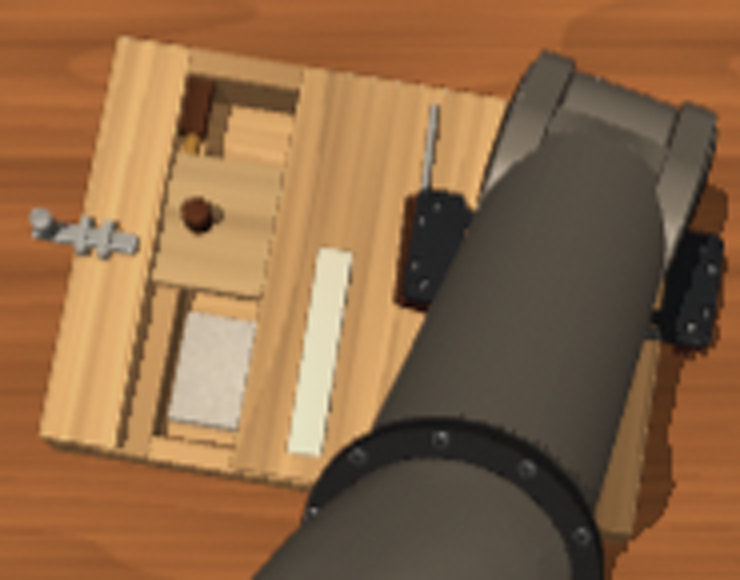

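Run:
```python
from h import *
b=np.load("bR.npy")
press(YR,b,.0060,fgoal=9.8)
p=fc()[1]
bot.move_l(c2w(p[0]-.008,YR,.073),feed=.08)
over(-.005,YL)
b=favg(4);print(b.round(2),fc()[1].round(4))
push(YL,.010,b,fmax=7.5,step=.001,feed=.02)
```

```text
0 6.4 0.004 8.4
1 6.8 0.004 9.5
2 7.2 0.004 10.5
[ 0.11  0.16 -0.02] [-0.0041  0.1104  0.0741]
push 0.1115 [(-2.4, 0.3, 0), (-2.1, 0.7, 0), (-1.1, 0.1, 0), (-0.1, 0.3, 0), (0.9, 0.1, 0), (1.9, 0.4, 0), (2.9, 0.2, 0), (3.7, 1.1, 0), (3.8, 5.8, 0), (3.9, 8.1, 0)] hit True t 37.1
```

Run:
```python
from h import *
p=fc()[1]
bot.move_l(c2w(p[0]-.006,YL,.073),feed=.08)
over(-.002,YR)
b=favg(4);print(b.round(2),fc()[1].round(4))
bot.move_l(c2w(.003,YR,.073),feed=.03,guard=6)
push(YR,.010,b,fmax=9.3,step=.001,feed=.02)
p=fc()[1]
bot.move_l(c2w(p[0]-.006,YR,.073),feed=.08)
bot.move_l(c2w(p[0]-.006,YR,.15),feed=.25)
bot.move_l(c2w(-.003,.20,.17),feed=.25)
bot.move_l(c2w(-.003,.240,.15),feed=.25)
fr=bot.grab_frame("top");cv2.imwrite("pics/t6.png",cv2.resize(fr["img"][125:270,165:350],None,fx=4,fy=4,interpolation=cv2.INTER_CUBIC))
s=bot.get_state();print(s["t"])
```

```text
[ 0.39 -0.57  0.25] [-0.0014 -0.1108  0.0738]
push -0.1115 [(3.9, 5.3, 0), (4.0, 7.8, 0), (4.0, 9.6, 0)] hit True t 40.4
42.8417
```

View pics/t6.png

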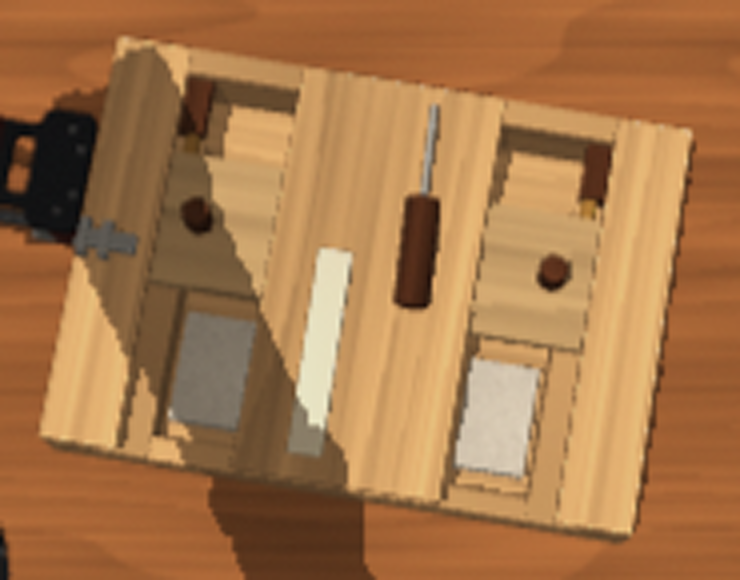

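Run:
```python
from h import *
Z=.094
bot.move_l(c2w(-.003,.240,Z),feed=.2)
b=favg(4);print(b.round(2),fc()[1].round(4))
y=.225;log=[]
bot.move_l(c2w(-.003,.229,Z),feed=.05,guard=5)
y=.229
while y>.160:
    y-=.004 if y>.183 else .001
    bot.move_l(c2w(-.003,y,Z),feed=.05 if y>.183 else .02,guard=6)
    f=favg(1)-b;p=fc()[1];log.append((float((p[1]*1000).round(1)),float(f[1].round(1))))
    if f[1]>6.5: break
print(log,fc()[2])
fr=bot.grab_frame("top");cv2.imwrite("pics/t7.png",cv2.resize(fr["img"][125:270,165:350],None,fx=4,fy=4,interpolation=cv2.INTER_CUBIC))
```

```text
[0.34 0.16 0.48] [-0.0018  0.2397  0.0955]
[(224.8, -0.2), (220.7, 0.2), (217.1, 1.6), (212.9, 2.4), (208.5, 2.7), (204.4, 1.4), (200.4, 1.3), (196.4, 0.7), (192.5, 1.4), (188.4, 0.6), (184.5, 0.6), (180.7, 1.1), (180.0, 2.7), (179.0, 3.2), (177.9, 2.1), (176.8, 1.6), (175.9, 2.8), (174.9, 2.2), (173.9, 2.0), (172.9, 1.9), (172.4, 4.6), (172.3, 7.4)] 49.675
```

View pics/t7.png

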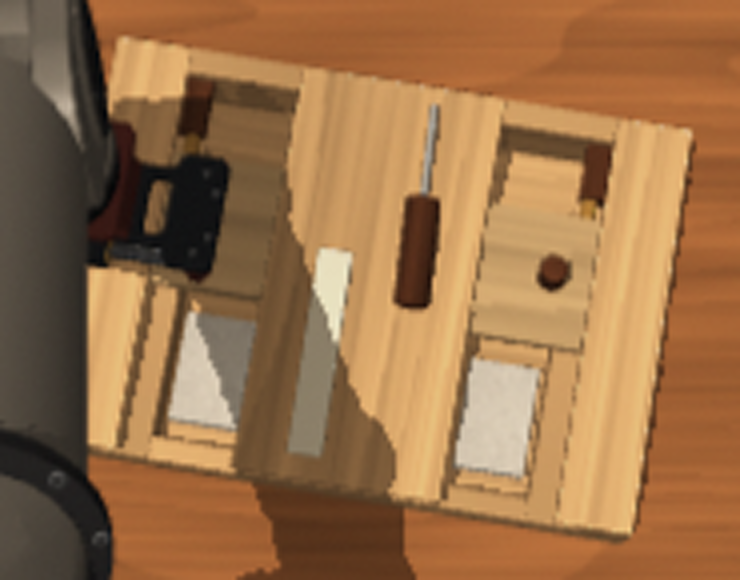

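Run:
```python
from h import *
p=fc()[1]
bot.move_l(c2w(-.003,.182,.094),feed=.08)
bot.move_l(c2w(-.003,.20,.16),feed=.2)
bot.move_l(c2w(-.0,.33,.22),feed=.25)
fr=bot.grab_frame("top");cv2.imwrite("pics/t8.png",cv2.resize(fr["img"][125:270,165:350],None,fx=4,fy=4,interpolation=cv2.INTER_CUBIC))
print(w2c(px2w(fr,np.array([[122,38]])/4+[165,125],.073)))
print(fc()[2])
```

```text
[[0.12858264 0.18240383 0.073     ]]
51.2833
```

View pics/t8.png

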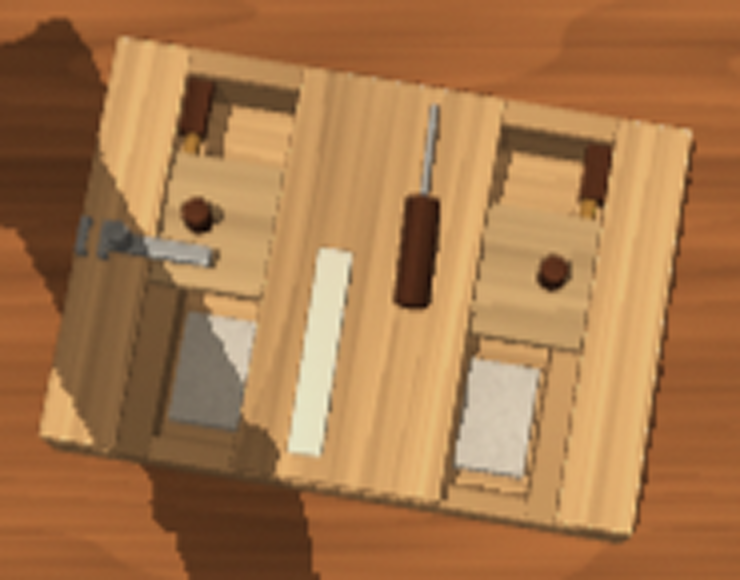

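Run:
```python
from h import *
fr=bot.grab_frame("top")
print((w2c(px2w(fr,np.array([[214,257],[122,233],[197,213],[554,270]])/4+[165,125],[.0825,.1145,.096,.096]))*1000).round(1))
bot.job_done();print(fc()[2])
```

```text
[[  -3.5   98.3   82.5]
 [  -4.1  151.9  114.5]
 [  19.4  111.8   96. ]
 [  19.9 -110.3   96. ]]
the job is handed in; nothing more can be done
the job is handed in; nothing more can be done
```

The tool case is shut: both ends of the shutter are on their buttons and the bolt is all the way across behind the left peg. I handed the job in at about 51 s.

- **Closing the shutter:** I moved the two pegs in turn. The first nudge swung the left end about 20 mm ahead, close to the 22 mm at which it jams, because the stick-slip hid the contact. It did not jam, and I caught it on camera.
- **Pressing the ends:** I pressed the left end home at about 11 N, then the right at about 10.5 N. Afterwards I checked the left at about 8 N and then the right at about 9.6 N. Both were still seated, and the right was the last one pressed.
- **Bolt:** It took about 2–3 N to slide and met its hard stop at about 7 N.

The last picture puts the pegs at case x 19.4 and 19.9 mm, so the shutter is square. The bolt's tongue tip is at y 98 mm (100 expected fully across) and its knob at y 152 mm (155 expected). Those differences are about the size of the camera error.

The tools on the bridge look undisturbed. I did not compare the other bench items after the work, but the arm never went near them. The top and wrist cameras disagreed by 2–3 mm, so I set the final positions by feel.

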